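Run a batch of brass blanks through the clip-covered hopper

TASK

Unclip the cover of the green batch hopper by squeezing its red spring tab in towards the black grip, lift it off and lay it right side up on the black mat, then load every loose brass blank from the bench into the opened compartment. Draw the yellow-handled gate part way out, just far enough to drop that whole batch into the basket below while the reserve blanks under the window stay in, and push the gate fully home again. Finally draw the basket by its blue grip straight out from under the hopper until its tray is completely clear, still level with all the blanks in it, and leave the other things on the bench undisturbed.

Things in the scene. Friction and masses are not known exactly. Their poses are not given: they have to be found in the camera images.
- hopper: Green hopper on four legs, fixed. Origin: on the bench under the centre of the batch compartment; z up, y along the hopper. Outside: x -45 to 45, y -120 to 50 mm, top at z 150; brackets and legs out to x -72 and 72 mm. Reserve compartment under a clear window: y -115 to -45 mm, then a 5 mm divider, then the batch compartment. The space below the gate is open towards +y
- hopper_mouth (a point): Centre of the batch compartment's mouth at the hopper's top, 150 mm above the bench, axes as the hopper. Mouth x -40 to 40, y -40 to 39 mm, under the cover at first; the compartment is 65 mm deep down to the gate, its floor
- cover_grip (a point): Grip point of the loose grey clip-in cover, axes of the cover. Midway between the outer faces of the red spring tab (+29 mm in y, 26 mm wide) and fixed black grip (-29 mm in y, 28 mm wide), both upright, from 15 mm below (plate top) to 13 mm above this point. Squeeze the two together across y: 50 mm over both when fully in, mid-point then 4 mm to -y; lift straight up, held with 20 N or more
- cover: The same cover, plate 94 x 95 mm, 140 g: origin at the centre of its underside, z up, y along the hopper's y when fitted (underside then at z 140 mm). cover_grip is 30 mm above it and 11 mm along +y. Let down on the mat it rests on its underside; its hook is level with that
- tab (a joint): Red spring tab of the cover: 0 relaxed and hooked under the catch, 0.008 m fully pressed in (about 6.5 N, then a stop); above 0.006 the hook is free
- mat: Black rubber mat lying on the bench, 150 x 160 x 3 mm, fixed; origin at the centre of its underside. The cover goes on it, whole plate on the mat, any way round
- gate (a joint): Gate under the hopper: 0 shut (home), grows in metres as it is drawn along the hopper's -y, stop at 0.15, stays where left, about 2 N of friction. The batch compartment is wholly open at 0.088 (a yellow line across the gate comes out from under the hopper's end at 0.085); a batch has all dropped by 0.090; from about 0.10 reserve blanks begin to fall
- gate_grip (a point): Grip point in the gate's yellow handle, an upright 18 x 18 mm square post (faces along hopper x and y), from 40 mm below to 15 mm above this point; 190 mm along -y from the hopper origin when shut, 125 mm above the bench
- basket_grip (a point): Grip point in the upright blue blade of the loose aluminium catch basket (400 g); basket axes: y runs from the tray to the blade, out along the hopper's +y. Blade 12 mm (x) by 24 mm (y), its top 15 mm above this point, which is 85 mm above the bench. The basket slides on the bench
- basket: The same basket: origin under the centre of its open tray, 100 (x) x 110 (y) x 50 mm, walls 4 mm. Blade centre 125 mm along +y. It starts with its tray below the batch compartment
- blank1_c (a point): Loose brass blank, hexagonal, 24 mm over the flats (flats face along its own y), 26 mm high, 100 g; the point is at its centre, z along its height. Three to five are present, standing on the bench
- blank2_c (a point): Loose brass blank, hexagonal, 24 mm over the flats (flats face along its own y), 26 mm high, 100 g; the point is at its centre, z along its height. Three to five are present, standing on the bench
- blank3_c (a point): Loose brass blank, hexagonal, 24 mm over the flats (flats face along its own y), 26 mm high, 100 g; the point is at its centre, z along its height. Three to five are present, standing on the bench
- blank4_c (a point): Loose brass blank, hexagonal, 24 mm over the flats (flats face along its own y), 26 mm high, 100 g; the point is at its centre, z along its height. Three to five are present, standing on the bench
- blank5_c (a point): Loose brass blank, hexagonal, 24 mm over the flats (flats face along its own y), 26 mm high, 100 g; the point is at its centre, z along its height. Three to five are present, standing on the bench
- reserve1_c (a point): Reserve blank of the same shape inside the reserve compartment under the window; centre. It must stay there
- reserve2_c (a point): Reserve blank of the same shape inside the reserve compartment under the window; centre. It must stay there
- reserve3_c (a point): Reserve blank of the same shape inside the reserve compartment under the window; centre. It must stay there
- bell_a: Bronze-coloured bell, 84 mm across, 82 mm high; bystander, leave alone; origin at its underside
- bell_b: Brass bell, 96 mm across, 94 mm high; bystander, leave alone; origin at its underside
- screwdriver: Screwdriver lying on the bench; bystander, leave alone; origin at its underside
- pot: Blue pot, 56 mm across, 75 mm high; bystander, leave alone; origin at its underside
- carton: Cardboard carton 90 x 130 x 60 mm; bystander, leave alone; origin at its underside
- brush: Brush lying on the bench; bystander, leave alone; origin at its underside
Things that resemble listed ones, but are neither listed nor needed, are in the scene too. Leave any turquoise look-alike of the part that bears blank4_c alone.

How it is judged (in metres and radians):
On the way, in this order (a step that is already met when the one before it is completed fails the run):
1. the red tab is squeezed in while the cover is still seated (value of joint tab above 0.006 m and z of cover in the frame of hopper below 0.147 m and horizontal distance between cover and hopper below 0.008 m), for 0.05 s.
2. the cover lies right side up on the mat, let go (horizontal distance between cover and mat below 0.045 m and height (world z) of cover below 0.01 m and angle between cover's own z axis and vertical below 0.12 rad and contact force between the fingers and cover below 0.1 N), for 0.2 s.
3. all the loose blanks are in the batch compartment, the gate still shut (x of blank1_c in the frame of hopper between -0.04 and 0.04 m and y of blank1_c in the frame of hopper between -0.04 and 0.045 m and z of blank1_c in the frame of hopper between 0.085 and 0.15 m and x of blank2_c in the frame of hopper between -0.04 and 0.04 m and y of blank2_c in the frame of hopper between -0.04 and 0.045 m and z of blank2_c in the frame of hopper between 0.085 and 0.15 m and x of blank3_c in the frame of hopper between -0.04 and 0.04 m and y of blank3_c in the frame of hopper between -0.04 and 0.045 m and z of blank3_c in the frame of hopper between 0.085 and 0.15 m and x of blank4_c in the frame of hopper between -0.04 and 0.04 m and y of blank4_c in the frame of hopper between -0.04 and 0.045 m and z of blank4_c in the frame of hopper between 0.085 and 0.15 m and x of blank5_c in the frame of hopper between -0.04 and 0.04 m and y of blank5_c in the frame of hopper between -0.04 and 0.045 m and z of blank5_c in the frame of hopper between 0.085 and 0.15 m and value of joint gate below 0.008 m), for 0.3 s.
4. the gate is drawn out and the whole batch has dropped into the basket (x of blank1_c in the frame of basket between -0.046 and 0.046 m and y of blank1_c in the frame of basket between -0.051 and 0.051 m and z of blank1_c in the frame of basket between 0 and 0.06 m and x of blank2_c in the frame of basket between -0.046 and 0.046 m and y of blank2_c in the frame of basket between -0.051 and 0.051 m and z of blank2_c in the frame of basket between 0 and 0.06 m and x of blank3_c in the frame of basket between -0.046 and 0.046 m and y of blank3_c in the frame of basket between -0.051 and 0.051 m and z of blank3_c in the frame of basket between 0 and 0.06 m and x of blank4_c in the frame of basket between -0.046 and 0.046 m and y of blank4_c in the frame of basket between -0.051 and 0.051 m and z of blank4_c in the frame of basket between 0 and 0.06 m and x of blank5_c in the frame of basket between -0.046 and 0.046 m and y of blank5_c in the frame of basket between -0.051 and 0.051 m and z of blank5_c in the frame of basket between 0 and 0.06 m and value of joint gate above 0.05 m and horizontal distance between basket and hopper below 0.03 m), for 0.2 s.
5. the gate is pushed home (value of joint gate below 0.006 m), for 0.2 s.
At the end, for the whole second after the job is handed in: Cover right side up on the mat (centres within 45 mm); every loose blank in the basket, the reserve blanks still in the hopper; gate home (6 mm); basket level on the bench at rest, drawn out along the hopper till its tray is clear (104 to 250 mm, within 70 mm sideways) (horizontal distance between cover and mat below 0.045 m and height (world z) of cover below 0.01 m and angle between cover's own z axis and vertical below 0.12 rad and x of blank1_c in the frame of basket between -0.046 and 0.046 m and y of blank1_c in the frame of basket between -0.051 and 0.051 m and z of blank1_c in the frame of basket between 0 and 0.06 m and x of blank2_c in the frame of basket between -0.046 and 0.046 m and y of blank2_c in the frame of basket between -0.051 and 0.051 m and z of blank2_c in the frame of basket between 0 and 0.06 m and x of blank3_c in the frame of basket between -0.046 and 0.046 m and y of blank3_c in the frame of basket between -0.051 and 0.051 m and z of blank3_c in the frame of basket between 0 and 0.06 m and x of blank4_c in the frame of basket between -0.046 and 0.046 m and y of blank4_c in the frame of basket between -0.051 and 0.051 m and z of blank4_c in the frame of basket between 0 and 0.06 m and x of blank5_c in the frame of basket between -0.046 and 0.046 m and y of blank5_c in the frame of basket between -0.051 and 0.051 m and z of blank5_c in the frame of basket between 0 and 0.06 m and z of reserve1_c in the frame of hopper between 0.085 and 0.15 m and y of reserve1_c in the frame of hopper between -0.116 and -0.042 m and z of reserve2_c in the frame of hopper between 0.085 and 0.15 m and y of reserve2_c in the frame of hopper between -0.116 and -0.042 m and z of reserve3_c in the frame of hopper between 0.085 and 0.15 m and y of reserve3_c in the frame of hopper between -0.116 and -0.042 m and value of joint gate below 0.006 m and y of basket in the frame of hopper between 0.104 and 0.25 m and x of basket in the frame of hopper between -0.07 and 0.07 m and height (world z) of basket below 0.008 m and angle between basket's own z axis and vertical below 0.1 rad and linear speed of basket below 0.02 m/s); the robot touches nothing.
It fails at once if a reserve blank falls out of the hopper (height (world z) of any of reserve1_c, reserve2_c, reserve3_c below 0.07 m).
It fails at once if a bystander is moved by more than 30 mm (distance of any of bell_a, bell_b, screwdriver, pot, carton, brush from where it was at the start of the episode above 0.03 m).
It fails at once if the basket is tipped (angle between basket's own z axis and vertical above 0.5 rad).
Of blank1, blank2, blank3, blank4, blank5 only 3 to 5 are there at a start; the rules pass over those that are not, and their reading is None.
At some moment in a run one of blank1, blank2, blank3, blank4, blank5 may be knocked a few centimetres aside while the robot is not near it.
Once in a run the grip may slacken for a moment while it holds something.
It also fails if it takes over 210 s, if anything falls off the work surface, if the arm or the gripper's body presses on something with over 40 N, if the wrist force passes 120 N, or if a joint passes its speed limit or range.

ROBOT

A 7-joint arm with a two-finger parallel gripper is mounted at the origin on the work surface. World frame = base frame: x ahead of the robot, y to its left, z up, the work surface at z = 0. Lengths are in mm, angles in rad, forces in N, time in s.
With the tool pointing down it reaches from about 425 to 875 mm from the base axis. Payload 4.7 kg.
Tool frame: the origin (TCP) lies midway between the tips of the shut fingers; the grasp point (between the pads) lies robot.pinch_z behind it (robot.pinch_z is the distance from the TCP to the grasp point, in mm); z points along the fingers, y is the line along which they close (so a half turn about z gives the same grasp; the last joint's range is limited). The gripper opens to 87 mm and grips with 3 to 60 N. Pads are 19 mm wide; open, the fingers measure 117 mm over their backs; the gripper's body (75 mm by 190 mm) begins 51 mm behind the grasp point.
Start: joints at [1.332, 0.321, -0.07, 1.45, 0.023, 1.371, -0.057], TCP at [162.554, -629.366, 222.587] pointing down, gripper open.
Joint ranges: [-2.86, 2.86], [-0.3, 2.09], [-1.38, 1.24], [0.06, 2.45], [-1.56, 4.7], [0.09, 2.05], [-2.69, 2.69]. Speed limits (rad/s): [2.57, 2.57, 3.14, 3.14, 3.14, 3.14, 3.14].

INTERFACE

Orientations are given as a rotation vector (axis times angle).
In Python, from bench import robot gives the robot as it stands. The module is installed in compiled form; this text tells all that it offers.
- The arm moves only by the shell command python3 -m creep 'ROWS' [OPENING] [FORCE]. ROWS is JSON, a list that holds one entry, the list of rows, each a list of 6 numbers: the shift along the tool's x, y, z in m, then the turn, a rotation vector about the tool's x, y, z in rad. A call has 1 to 5 rows; each row is the pose to reach, as a shift and turn from the pose commanded when the call began, along the tool's axes at that moment; what a row does not reach only later rows make up. A row lasts 1/8 s, in which the tool goes at most 62.5 mm and 10.7 degrees, less where a joint would pass 70% of its speed; a pose out of reach is approached as far as the arm can. A call with a gripper value outside its range is refused whole. OPENING is the finger opening in m, from 0 to 0.087, set as the call begins (- or left out, the last holds). The fingers move at their own pace and stop on an object; FORCE is the grip in N (left out, the last holds). Time passes only in rows, so rows that repeat a pose let the fingers close. It gives the time, the measured TCP pose, the force, the opening and the grip force at its end, in the units of the state.
- robot.sense(): the state, without advancing time (a new reading comes with each control period).
- robot.capture(name): name is "scene" or "top" or "wrist"; returns a dict with "image" (420x560x3 uint8, red, green, blue), "range_z" (420x560 float32, mm along the optical axis (not along the pixel's ray), 0 where there is no reading), "fx", "fy", "cx", "cy" (pixels), "eye" and "attitude" of the camera in the world; the wrist camera has in their place "mount" (4x4, takes a point from camera to tool coordinates, whose origin is the TCP and whose axes are the flange's). Camera axes: x right, y down, z forward; pixel columns grow to the right and rows downward; lengths in mm; the calibration is good to about 2 mm. A picture is of the moment at which its call begins: read the wrist's pose just before it.
- robot.close_job(): hands the job in; it is judged then, once.
The state is a dict: "t": time; "joint_pos": joint angles; "qvel": joint speeds; "effort": joint torques, N m; "tcp_pos": TCP position; "ee_rot": TCP orientation; "contact_force": force on the tool from outside, world axes, zero at the start; "ft_torque": the same for the moment, N m; "gripper_width": finger opening in mm; "finger_force": force on a finger pad.
Only numpy, scipy, OpenCV 4.12 (cv2) and the standard library are available. Lean on these libraries where they do the work, as an engineer would, in place of code of your own. Each camera call takes 0.05 s, during which the arm holds its last target. There are 200 camera calls.

## Working session

There is one attempt and no reset: what is moved stays moved. The work goes in short steps, Python scripts to look and compute and a shell command to move; the robot and the scene stay as the last step left them, time stands still between calls to the robot, and variables do not carry over. Pictures are saved under pics/ and viewed, at most 14 in all, crops included, and the job is handed in when it is done.

```bash
mkdir -p pics
cat > h.py <<'E'
import numpy as np, cv2, pickle
from scipy.spatial.transform import Rotation as R
from bench import robot
def cap(n,fn=None):
    s=robot.sense(); c=robot.capture(n)
    if n=="wrist":
        T=np.eye(4);T[:3,:3]=R.from_rotvec(s["ee_rot"]).as_matrix();T[:3,3]=s["tcp_pos"]
        c["T"]=T@np.array(c["mount"])
    else:
        a=np.array(c["attitude"]); 
        T=np.eye(4);T[:3,:3]=a if a.shape==(3,3) else R.from_rotvec(a).as_matrix();T[:3,3]=c["eye"];c["T"]=T
    if fn: cv2.imwrite("pics/"+fn,c["image"][:,:,::-1]); pickle.dump(c,open("pics/"+fn+".pkl","wb"))
    return c
def load(fn): return pickle.load(open("pics/"+fn+".pkl","rb"))
def cloud(c):
    z=c["range_z"];v,u=np.indices(z.shape)
    p=np.stack([(u-c["cx"])/c["fx"]*z,(v-c["cy"])/c["fy"]*z,z],-1)
    w=p@c["T"][:3,:3].T+c["T"][:3,3]; w[z==0]=np.nan
    return w
def px(c,u,v,zw):  # pixel ray meets plane z=zw
    d=c["T"][:3,:3]@np.array([(u-c["cx"])/c["fx"],(v-c["cy"])/c["fy"],1]);o=c["T"][:3,3]
    return o+d*(zw-o[2])/d[2]
def rel(x,y,z,yaw=None):
    """shift in tool axes (m) from the present pose to TCP world x,y,z mm; yaw=world dir (deg) of tool y"""
    s=robot.sense();M=R.from_rotvec(s["ee_rot"]);m=M.as_matrix()
    print("t",s["t"],"tcp",np.round(s["tcp_pos"],1),"y-dir",round(float(np.degrees(np.arctan2(m[1,1],m[0,1]))),1))
    print("shift",np.round(M.inv().apply(np.array([x,y,z])-s["tcp_pos"])/1000,4))
    if yaw is not None:
        a=np.radians(yaw);yy=np.array([np.cos(a),np.sin(a),0]);zz=np.array([0,0,-1]);D=np.stack([np.cross(yy,zz),yy,zz],1)
        print("turn",np.round((M.inv()*R.from_matrix(D)).as_rotvec(),3))
E
python3 - <<'E'
from h import *
s=robot.sense();print(s,robot.pinch_z)
for n in("scene","top"):
    c=cap(n,n+"0.png");print(n,c["eye"],c["fx"],c["cx"],c["cy"],np.shape(c["attitude"]))
E
```

```text
{'t': 0.0, 'joint_pos': array([ 1.33210694,  0.32180101, -0.07009712,  1.4516627 ,  0.02258882,
        1.37081279, -0.05690001]), 'qvel': array([ 0.00066017, -0.00020183,  0.00108508, -0.00104992, -0.00077652,
       -0.00101309, -0.00029954]), 'effort': array([-7.81028521e-04, -4.91299438e+01, -4.04430740e-01, -3.12535250e+01,
       -6.39495696e-02,  4.35906218e-02,  1.52130874e-04]), 'tcp_pos': array([ 162.39263428, -628.81465604,  221.48206819]), 'ee_rot': array([-3.11466946e+00, -3.95850579e-01,  5.06195332e-04]), 'contact_force': array([-0.02846962,  0.54278805,  0.06709611]), 'ft_torque': array([ 0.01702809,  0.00427481, -0.02412806]), 'finger_force': 0.0, 'gripper_width': 86.6934639288012} 18.700000000000003
scene [1165.90089696  255.41706491  889.16737766] 416.50204954916353 278.6993920816615 209.22058006357253 (3,)
top [ 458.34488958  -20.02262188 1161.4092171 ] 438.0798233966752 276.2281292889677 206.04761697402813 (3,)
```

View pics/top0.png

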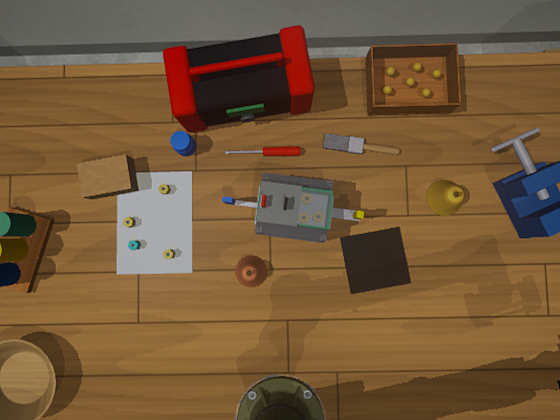

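View pics/scene0.png

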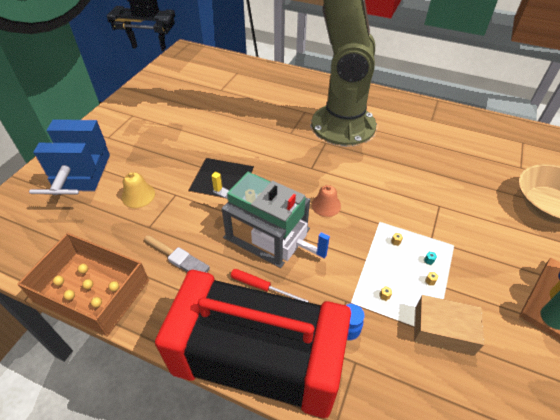

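Top view: hopper around (293,208), red tab (264,202), black grip (288,203), window with reserves (313,208), gate post (360,214), basket blade (228,200), mat (376,260). The brass hexagons on the white sheet at (165,188), (129,222) and (169,254) fit the loose blanks. The turquoise one at (134,245) is the look-alike, and the round brass bits in the box at (412,75) are neither hexagonal nor on the bench. I'll confirm with an enlarged crop.

Run:
```python
from h import *
c=load("top0.png");w=cloud(c);im=c["image"]
a=cv2.resize(im[165:285,105:205,::-1],None,fx=4,fy=4,interpolation=cv2.INTER_CUBIC)[:480,:400]
b=cv2.resize(im[165:285,205:305+0,::-1],None,fx=4,fy=4,interpolation=cv2.INTER_CUBIC)
cv2.imwrite("pics/crop0.png",np.hstack([a,b]))
for nm,u,v in [("b1",165,188),("b2",129,222),("b3",169,254),("tq",134,245),("tab",264,201),("grip",288,203),("post",360,214),("blade",228,200),("mat",376,260)]:
    z=np.nanmedian(w[v-1:v+2,u-1:u+2].reshape(-1,3),0);print(nm,np.round(z,1))
# hopper top & mat & post outline
def rect(m,nm):
    p=w[m];p=p[~np.isnan(p[:,0])];r=cv2.minAreaRect(p[:,:2].astype(np.float32));print(nm,len(p),np.round(r[0],1),np.round(r[1],1),round(r[2],1),np.round(np.median(p[:,2]),1))
v,u=np.indices(w.shape[:2]);z=w[...,2]
hs=cv2.cvtColor(im,cv2.COLOR_RGB2HSV)
box=lambda a,b,c,d:(u>=a)&(u<=b)&(v>=c)&(v<=d)
rect(box(240,345,165,250)&(z>130)&(z<160),"hoptop")
rect(box(220,240,190,210)&(hs[...,0]>100)&(hs[...,0]<130)&(hs[...,1]>150)&(z>80),"blade")
rect(box(350,370,205,225)&(hs[...,0]>20)&(hs[...,0]<35)&(hs[...,1]>150)&(z>120),"post")
rect(box(330,420,220,300)&(hs[...,2]<60)&(z<15),"mat")
rect(box(255,275,190,212)&((hs[...,0]<8)|(hs[...,0]>172))&(hs[...,1]>150)&(z>160),"tab")
rect(box(278,296,190,215)&(z>172),"grip")
for nm,a in [("b1",(155,175,178,198)),("b2",(119,139,212,232)),("b3",(159,179,244,264))]: rect(box(*a)&(z>18)&(z<40),nm)
rect(box(350,460,40,110)&(z>5)&(z<40),"box")
```

```text
b1 [602.4 288.1  28.4]
b2 [515.7 382.6  24.2]
b3 [430.7 277.1  28.3]
tq [455.7 368.1  25.9]
tab [548.7  22.1 180.2]
grip [545.1 -32.  156.4]
post [ 517.  -199.1  141.4]
blade [560.4 113.2 101.4]
mat [ 403.6 -260.9    2.4]
hoptop 2820 [539.4 -46.4] [170.3  94.3] 81.6 153.6
blade 42 [562.  115.7] [21.7 10.4] 79.0 100.9
post 68 [ 516.3 -198.4] [17.1 17. ] 85.2 139.7
mat 3396 [ 404.3 -257.7] [148.1 158.3] 9.0 3.6
tab 40 [549.5  24.4] [ 7.  25.1] 81.1 182.9
grip 39 [542.2 -26. ] [ 6.6 28. ] 80.5 183.8
b1 77 [600.3 291.4] [21.7 24.7] 2.2 26.2
b2 83 [515.8 385.8] [26.7 23.5] 50.4 25.0
b3 84 [429.5 280.6] [25.6 23.2] 88.4 26.0
box 3118 [ 868.8 -357.6] [297.1 158.5] 89.5 8.1
```

View pics/crop0.png

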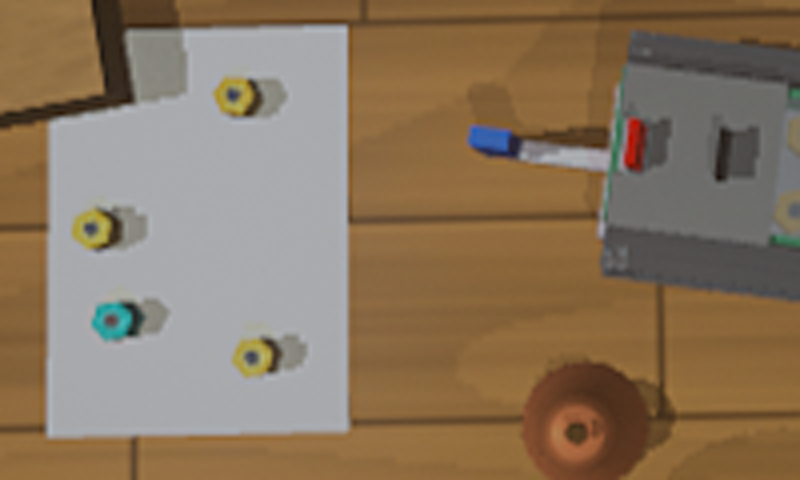

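Confirmed: the three yellow hexagons are the blanks and the turquoise one stays. Hopper axis is about 81.7°, origin about (544,-10). First I'll work out the move above the cover.

```bash
cat >> h.py <<'E'
Y=np.array([.1444,.9895,0]);X=np.array([.9895,-.1444,0]);O=np.array([544,-10.,0])
def hop(x,y,z): return O+x*X+y*Y+np.array([0,0,z])
E
python3 -c "
from h import *
print(hop(0,11,300)); rel(*hop(0,11,300),-98.3)"
```

```text
[545.5884   0.8845 300.    ]
t 0.1 tcp [ 162.4 -628.8  221.5] y-dir -75.5
shift [ 0.5285 -0.514  -0.0776]
turn [-0.002  0.     0.398]
```

```bash
python3 -m creep '[[[0.02,-0.02,-0.03,0,0,0],[0.055,-0.053,-0.06,0,0,0],[0.09,-0.088,-0.0776,0,0,0],[0.13,-0.126,-0.0776,0,0,0],[0.17,-0.165,-0.0776,0,0,0]]]' 0.087
python3 -m creep '[[[0.04,-0.039,0,0,0,0],[0.08,-0.078,0,0,0,0],[0.12,-0.117,0,0,0,0],[0.16,-0.156,0,0,0,0],[0.18,-0.175,0,0,0,0]]]'
python3 -m creep '[[[0.04,-0.039,0,0,0,0.1],[0.08,-0.078,0,0,0,0.2],[0.12,-0.117,0,0,0,0.3],[0.16,-0.156,0,0,0,0.398],[0.1785,-0.174,0,0,0,0.398]]]'
python3 -m creep '[[[0,0,0,0,0,0],[0,0,0,0,0,0]]]'
python3 - <<'E'
from h import *
c=cap("wrist","w1.png")
rel(*hop(0,11,159),-98.3)
E
```

```text
t: 0.72
tcp_pos: [286.6, -425.4, 300.1]
ee_rot: [3.116, 0.396, -0.0]
contact_force: [0.7, -0.2, -0.4]
gripper_width: 87.0
finger_force: 0.0
t: 1.35
tcp_pos: [417.7, -209.1, 300.1]
ee_rot: [-3.115, -0.403, -0.0]
contact_force: [-0.0, -0.2, 0.1]
gripper_width: 87.0
finger_force: 0.0
t: 1.98
tcp_pos: [546.2, 4.4, 299.8]
ee_rot: [-3.132, 0.222, 0.001]
contact_force: [-0.1, -0.5, -0.8]
gripper_width: 86.9
finger_force: 0.0
t: 2.22
tcp_pos: [545.2, -0.9, 299.7]
ee_rot: [3.132, -0.23, -0.002]
contact_force: [-0.1, -0.9, -0.3]
gripper_width: 87.0
finger_force: 0.0
t 2.275 tcp [545.2  -1.3 299.9] y-dir -98.5
shift [ 1.000e-04 -2.400e-03  1.408e-01]
turn [ 0.001  0.001 -0.003]
```

View pics/w1.png

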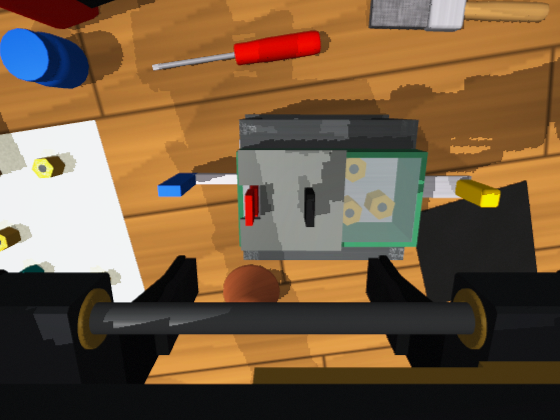

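Wrist view: red tab (250,205), black grip (309,207), gate post (480,190), blade (177,185), three reserves under the window. I'll measure these more finely from here.

Run:
```python
from h import *
c=load("w1.png");w=cloud(c);im=c["image"];z=w[...,2];hs=cv2.cvtColor(im,cv2.COLOR_RGB2HSV)
v,u=np.indices(z.shape);box=lambda a,b,c,d:(u>=a)&(u<=b)&(v>=c)&(v<=d)
def rect(m,nm):
    p=w[m];r=cv2.minAreaRect(p[:,:2].astype(np.float32));d=(np.array(r[0])-O[:2])
    print(nm,len(p),np.round(r[0],1),np.round(r[1],1),round(r[2],1),"z",np.round(np.median(p[:,2]),1),"hop",np.round([d@X[:2],d@Y[:2]],1))
H,S=hs[...,0],hs[...,1]
rect(box(240,270,180,230)&((H<8)|(H>172))&(S>150)&(z>178),"tab")
rect(box(295,325,180,235)&(z>178),"grip")
rect(box(455,505,170,215)&(H>18)&(H<36)&(S>150)&(z>136),"post")
rect(box(155,198,170,200)&(H>100)&(H<130)&(S>150)&(z>97),"blade")
rect(box(236,350,145,255)&(z>148)&(z<160),"plate")
```

```text
tab 237 [550.3  24.8] [ 5.9 26.3] 81.0 z 182.7 hop [ 1.2 35.4]
grip 291 [542.7 -26. ] [ 7.2 28.3] 81.6 z 182.9 hop [  1.1 -16. ]
post 348 [ 517.6 -198.7] [17.5 17.2] 82.0 z 139.7 hop [   1.1 -190.5]
blade 250 [562.5 115.4] [23.8 11.5] 80.5 z 99.6 hop [  0.2 126.8]
plate 10584 [544.2 -14.9] [106.8  94.7] 81.7 z 154.8 hop [ 0.9 -4.8]
```

```bash
sed -i 's/O=np.array(.*$/O=np.array([544.9,-11.1,0])/' h.py; python3 -c "
from h import *
rel(*hop(0,7,159),-98.3)"
```

```text
t 2.275 tcp [545.2  -1.3 299.9] y-dir -98.5
shift [0.0012 0.0025 0.1409]
turn [ 0.001  0.001 -0.003]
```

```bash
python3 -m creep '[[[0.001,0.0025,0.04,0,0,0],[0.001,0.0025,0.08,0,0,0],[0.001,0.0025,0.11,0,0,0],[0.001,0.0025,0.13,0,0,0],[0.001,0.0025,0.141,0,0,0]]]' 0.087 
python3 -m creep '[[[0,0,0,0,0,0],[0,0,0,0,0,0]]]'
python3 -c "
from h import *
rel(*hop(0,7,159))"
python3 -m creep '[[[0,0,0,0,0,0],[0,0,0,0,0,0],[0,0,0,0,0,0],[0,0,0,0,0,0]]]' 0.045 40
python3 -m creep '[[[0,0,0,0,0,0],[0,0,0,0,0,0],[0,0,0,0,0,0],[0,0,0,0,0,0]]]' 0.040 40
```

```text
t: 2.9
tcp_pos: [545.4, -4.0, 158.1]
ee_rot: [3.132, -0.232, -0.002]
contact_force: [0.7, 0.4, 0.0]
gripper_width: 87.2
finger_force: 0.0
t: 3.15
tcp_pos: [546.9, -2.5, 160.2]
ee_rot: [3.133, -0.229, 0.003]
contact_force: [1.1, 0.6, 0.8]
gripper_width: 86.5
finger_force: 0.0
t 3.15 tcp [546.9  -2.5 160.2] y-dir -98.4
shift [-0.0008  0.0018  0.0012]
t: 3.65
tcp_pos: [546.4, -1.7, 159.3]
ee_rot: [-3.133, 0.227, -0.0]
contact_force: [-0.6, -1.0, 1.1]
gripper_width: 55.1
finger_force: 3.3
t: 4.15
tcp_pos: [546.4, -2.8, 159.8]
ee_rot: [3.132, -0.229, 0.0]
contact_force: [-2.7, -2.3, 5.1]
gripper_width: 49.3
finger_force: 40.0
```

```bash
python3 -m creep '[[[0,0,-0.01,0,0,0],[0,0,-0.025,0,0,0],[0,0,-0.05,0,0,0],[0,0,-0.08,0,0,0],[0,0,-0.1,0,0,0]]]' - 50
python3 -m creep '[[[0,0,0,0,0,0],[0,0,0,0,0,0]]]'
python3 - <<'E'
from h import *
cap("wrist","w2.png")
p=np.array([404.3,-257.7,0])+7*Y
rel(p[0],p[1],120,-98.3)
E
```

```text
t: 4.78
tcp_pos: [546.8, -1.7, 261.4]
ee_rot: [-3.133, 0.227, -0.003]
contact_force: [-0.3, -0.1, -1.8]
gripper_width: 48.9
finger_force: 50.0
t: 5.03
tcp_pos: [545.9, -2.1, 258.4]
ee_rot: [3.133, -0.228, -0.002]
contact_force: [0.3, 0.1, -2.1]
gripper_width: 48.8
finger_force: 50.0
t 5.075 tcp [545.6  -2.2 258.1] y-dir -98.3
shift [-0.1026  0.2663  0.1383]
turn [ 0.     0.002 -0.   ]
```

View pics/w2.png

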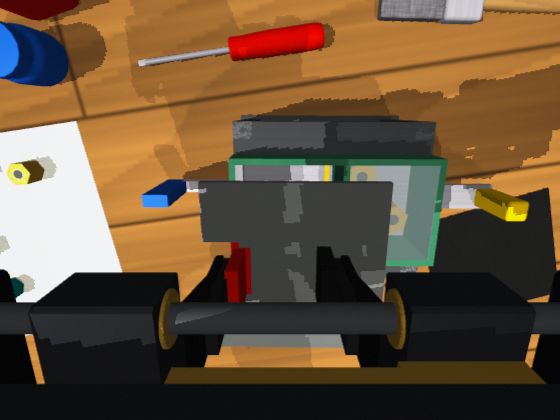

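The cover is off and held level (red tab and grip between the fingers at (240,275)/(325,275)), with the compartment open behind it. Next, over to the mat.

```bash
python3 -m creep '[[[-0.02,0.053,0,0,0,0],[-0.04,0.106,0,0,0,0],[-0.06,0.16,0,0,0,0],[-0.082,0.213,0,0,0,0],[-0.1026,0.2663,0,0,0,0]]]'
python3 -m creep '[[[0,0,0.04,0,0,0],[0,0,0.08,0,0,0],[0,0,0.12,0,0,0],[0,0,0.14,0,0,0],[0,0,0.14,0,0,0]]]'
python3 -m creep '[[[0,0,0.0,0,0,0],[0,0,0.0,0,0,0]]]'
python3 - <<'E'
from h import *
p=np.array([404.3,-257.7,0])+7*Y
rel(p[0],p[1],23.5,-98.3)
cap("wrist","w3.png")
E
```

```text
t: 5.7
tcp_pos: [404.6, -252.0, 258.2]
ee_rot: [-3.133, 0.228, 0.002]
contact_force: [0.4, -0.8, -1.2]
gripper_width: 48.8
finger_force: 50.0
t: 6.32
tcp_pos: [404.4, -249.5, 116.7]
ee_rot: [-3.13, 0.227, 0.007]
contact_force: [0.2, 0.5, -0.9]
gripper_width: 48.9
finger_force: 50.0
t: 6.58
tcp_pos: [407.0, -251.2, 120.3]
ee_rot: [3.132, -0.228, 0.003]
contact_force: [-0.0, -0.2, -1.1]
gripper_width: 48.5
finger_force: 50.0
t 6.575 tcp [ 407.  -251.2  120.3] y-dir -98.3
shift [-0.0019 -0.0003  0.0968]
turn [ 0.001 -0.002 -0.   ]
```

View pics/w3.png

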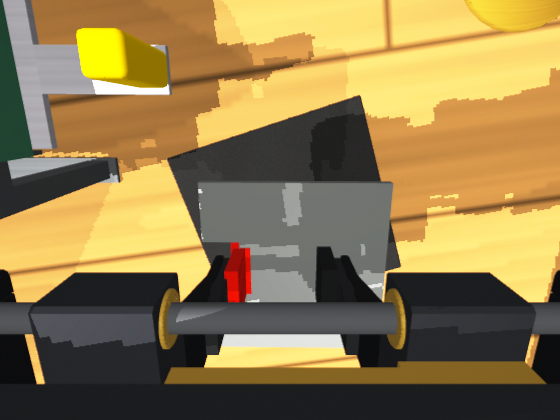

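The plate is level over the mat and nothing has slipped. Lowering now.

```bash
python3 -m creep '[[[-0.002,0,0.03,0,0,0],[-0.002,0,0.06,0,0,0],[-0.002,0,0.08,0,0,0],[-0.002,0,0.09,0,0,0],[-0.002,0,0.0955,0,0,0]]]'
python3 -m creep '[[[0,0,0.0,0,0,0],[0,0,0.0,0,0,0],[0,0,0.001,0,0,0],[0,0,0.001,0,0,0]]]'
```

```text
t: 7.25
tcp_pos: [404.7, -250.8, 23.9]
ee_rot: [3.133, -0.228, 0.001]
contact_force: [-0.5, -0.0, -1.3]
gripper_width: 48.7
finger_force: 50.0
t: 7.75
tcp_pos: [404.7, -250.8, 23.1]
ee_rot: [3.133, -0.228, 0.001]
contact_force: [-0.4, 0.4, 0.2]
gripper_width: 48.8
finger_force: 50.0
```

```bash
python3 -m creep '[[[0,0,0.001,0,0,0],[0,0,0.001,0,0,0]]]'
python3 -m creep '[[[0,0,0,0,0,0],[0,0,0.0,0,0,0],[0,0,0,0,0,0],[0,0,0,0,0,0]]]' 0.087
python3 -m creep '[[[0,0,-0.02,0,0,0],[0,0,-0.06,0,0,0],[0,0,-0.12,0,0,0],[0,0,-0.18,0,0,0],[0,0,-0.2,0,0,0]]]'
python3 -m creep '[[[0,0,-0.04,0,0,0],[0,0,-0.04,0,0,0],[0,0,-0.04,0,0,0]]]'
python3 - <<'E'
from h import *
c=cap("wrist","w4.png");w=cloud(c);z=w[...,2]
t=cap("top","top1.png");w=cloud(t);z=w[...,2];hs=cv2.cvtColor(t["image"],cv2.COLOR_RGB2HSV)
H,S=hs[...,0],hs[...,1]
m=((H>18)&(H<34)&(S>110)&(z>15)&(z<40)).astype(np.uint8)
n,l,st,ce=cv2.connectedComponentsWithStats(m)
for i in range(1,n):
    if st[i,4]>25: print(st[i],np.round(np.nanmean(w[l==i],0),1))
E
```

```text
t: 8.0
tcp_pos: [404.7, -250.9, 22.8]
ee_rot: [3.132, -0.228, 0.001]
contact_force: [-3.0, -0.2, 7.6]
gripper_width: 48.9
finger_force: 50.0
t: 8.5
tcp_pos: [404.1, -250.6, 21.5]
ee_rot: [3.133, -0.228, -0.0]
contact_force: [-0.2, 0.1, 0.7]
gripper_width: 81.2
finger_force: 0.0
t: 9.12
tcp_pos: [406.0, -251.5, 225.8]
ee_rot: [3.129, -0.228, 0.008]
contact_force: [-0.0, 0.2, -1.2]
gripper_width: 87.0
finger_force: 0.0
t: 9.5
tcp_pos: [403.9, -250.4, 261.1]
ee_rot: [-3.133, 0.228, 0.001]
contact_force: [-0.4, -0.1, 0.2]
gripper_width: 87.2
finger_force: 0.0
[413  63   9   8  34] [ 906.6 -377.8   36.7]
[386  67   9   9  34] [ 895.9 -307.4   36.7]
[432  70   9   8  31] [ 886.3 -426.5   36.4]
[406  78   6   8  27] [ 867.1 -354.7   36.8]
[383  86   9   8  33] [ 846.4 -297.4   36. ]
[430 181  32  33 310] [ 559.1 -427.8   24.9]
[159 185  10   9  57] [600.6 291.3  26.1]
[123 217  10  10  56] [516.2 384.   25.7]
[ 17 239  12  22  93] [451.6 654.1  30.6]
[163 250  10   9  49] [431.5 279.5  25.6]
[260 390  52  30 335] [ 62.7 -19.2  27.3]
[253 399  11  11  34] [49.6 51.6 26.9]
```

View pics/w4.png

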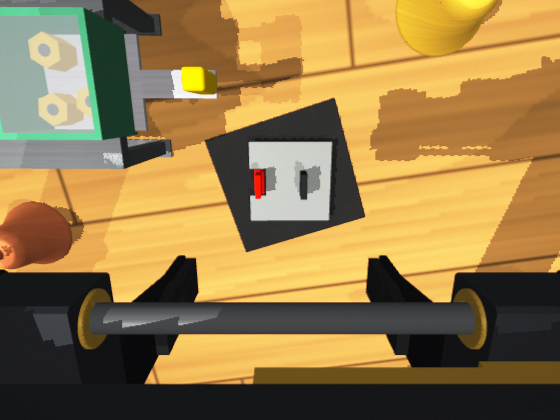

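The cover lies flat, right side up, wholly on the mat ((290,180) inside the black square), with the bystanders untouched. Moving on to the blanks.

```bash
python3 -c "
from h import *
rel(500,0,270);rel(500,325,270)"
```

```text
t 9.6 tcp [ 403.6 -250.2  260.3] y-dir -98.3
shift [ 0.0591 -0.2615 -0.0095]
t 9.6 tcp [ 403.6 -250.2  260.3] y-dir -98.3
shift [ 0.0121 -0.5831 -0.0091]
```

```bash
python3 -m creep '[[[0.012,-0.05,-0.01,0,0,0],[0.024,-0.105,-0.01,0,0,0],[0.036,-0.16,-0.01,0,0,0],[0.048,-0.212,-0.01,0,0,0],[0.0591,-0.2615,-0.01,0,0,0]]]' 0.087
python3 -m creep '[[[-0.008,-0.055,0,0,0,0],[-0.016,-0.11,0,0,0,0],[-0.024,-0.165,0,0,0,0],[-0.032,-0.22,0,0,0,0],[-0.04,-0.275,0,0,0,0]]]'
python3 -m creep '[[[-0.007,-0.046,0,0,0,0],[-0.007,-0.046,0,0,0,0],[-0.007,-0.046,0,0,0,0]]]'
python3 - <<'E'
from h import *
c=cap("wrist","w5.png");w=cloud(c);z=w[...,2]
print(robot.sense()["tcp_pos"])
hs=cv2.cvtColor(c["image"],cv2.COLOR_RGB2HSV);H,S=hs[...,0],hs[...,1]
m=((S>80)&(H>15)&(H<40)&(z>20)&(z<32)).astype(np.uint8); m[270:]=0
m2=((z>20)&(z<32)).astype(np.uint8)
n,l,st,ce=cv2.connectedComponentsWithStats(cv2.morphologyEx(m2,cv2.MORPH_CLOSE,np.ones((5,5))))
for i in range(1,n):
    if st[i,4]<80 or st[i,4]>3000: continue
    p=w[l==i][:,:2];p=p[~np.isnan(p[:,0])].astype(np.float32)
    hull=cv2.convexHull(p)[:,0]
    # flats direction: minimal width
    a=np.radians(np.arange(0,180,1));pr=hull@np.stack([np.cos(a),np.sin(a)]);wd=pr.max(0)-pr.min(0)
    s6=[wd[k]+wd[k+60]+wd[k+120] for k in range(60)];k=int(np.argmin(s6))
    print(st[i],np.round((hull.max(0)+hull.min(0))/2,1),"flat normals",k,"+60n, width",round(s6[k]/3,1),"max",round(max(s6)/3,1), "hue",np.median(H[l==i]))
E
```

```text
t: 10.22
tcp_pos: [500.5, 1.4, 270.7]
ee_rot: [3.133, -0.228, -0.002]
contact_force: [0.2, -0.3, 0.1]
gripper_width: 86.8
finger_force: 0.0
t: 10.85
tcp_pos: [500.5, 278.7, 270.5]
ee_rot: [3.132, -0.229, -0.002]
contact_force: [1.4, -0.5, 1.0]
gripper_width: 87.0
finger_force: 0.0
t: 11.22
tcp_pos: [500.4, 323.3, 270.5]
ee_rot: [3.132, -0.228, -0.002]
contact_force: [0.2, -0.6, -0.8]
gripper_width: 87.0
finger_force: 0.0
[500.98831617 322.46091643 270.76103001]
[200  15  30  87 134] [642.3 372.4] flat normals 37 +60n, width 51.9 max 59.0 hue 15.0
[535  27  25  17 170] [615.5  11.7] flat normals 38 +60n, width 28.0 max 29.0 hue 90.0
[491  52  43  96 813] [552.1  60. ] flat normals 21 +60n, width 70.0 max 72.1 hue 150.0
[282  77  25  24 449] [601.2 293. ] flat normals 54 +60n, width 24.0 max 26.7 hue 24.0
[512 152  23  14 117] [488.1  39.9] flat normals 35 +60n, width 16.6 max 17.3 hue 90.0
[215 165  22  24 377] [515.9 386. ] flat normals 23 +60n, width 24.2 max 26.9 hue 26.0
[236 212  21  22 343] [456.  372.1] flat normals 9 +60n, width 24.2 max 26.9 hue 89.0
[466 219  52  49 606] [383.5  70.7] flat normals 49 +60n, width 58.2 max 60.7 hue 9.0
[312 221  22  22 339] [430.4 280.5] flat normals 9 +60n, width 24.5 max 26.9 hue 26.0
```

View pics/w5.png

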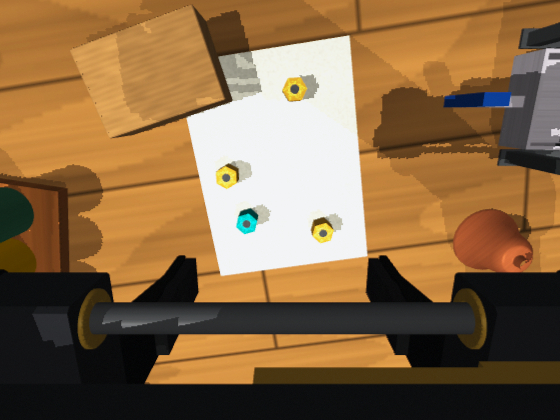

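The three brass blanks are at (295,90), (227,177) and (322,231), and the turquoise look-alike at (247,222) stays. I'll take the (227,177) one first, since its flats already match.

```bash
python3 -c "
from h import *
rel(515.9,386,3,-97)"
```

```text
t 11.275 tcp [501.  322.5 270.8] y-dir -98.4
shift [ 0.0056 -0.0655  0.2676]
turn [ 0.002  0.001 -0.025]
```

```bash
python3 -m creep '[[[0.003,-0.033,0.02,0,0,0],[0.0056,-0.0655,0.06,0,0,-0.025],[0.0056,-0.0655,0.11,0,0,-0.025],[0.0056,-0.0655,0.16,0,0,-0.025],[0.0056,-0.0655,0.21,0,0,-0.025]]]' 0.05
python3 -m creep '[[[0,0,0.03,0,0,0],[0,0,0.045,0,0,0],[0,0,0.055,0,0,0],[0,0,0.057,0,0,0],[0,0,0.057,0,0,0]]]'
python3 -c "
from h import *
rel(515.9,386,3,-97)"
python3 -m creep '[[[0,0,0,0,0,0],[0,0,0,0,0,0],[0,0,0,0,0,0],[0,0,0,0,0,0]]]' 0.01 50
python3 -m creep '[[[0,0,-0.03,0,0,0],[0,0,-0.08,0,0,0],[0,0,-0.14,0,0,0],[0,0,-0.2,0,0,0],[0,0,-0.23,0,0,0]]]'
python3 -c "
from h import *
rel(*hop(0,0,232),-98.3)"
```

```text
t: 11.9
tcp_pos: [517.1, 385.3, 60.0]
ee_rot: [3.134, -0.195, 0.001]
contact_force: [0.2, 0.9, -0.5]
gripper_width: 51.5
finger_force: 0.0
t: 12.52
tcp_pos: [516.2, 388.5, 5.7]
ee_rot: [-3.135, 0.189, -0.002]
contact_force: [0.7, 0.5, 0.4]
gripper_width: 50.0
finger_force: 0.0
t 12.525 tcp [516.2 388.5   5.7] y-dir -96.9
shift [-0.      0.0026  0.0027]
turn [-0.001 -0.001  0.002]
t: 13.02
tcp_pos: [515.6, 388.0, 4.7]
ee_rot: [3.136, -0.189, 0.0]
contact_force: [-0.3, -0.7, 1.0]
gripper_width: 23.7
finger_force: 50.2
t: 13.65
tcp_pos: [516.1, 389.3, 238.6]
ee_rot: [-3.133, 0.188, -0.006]
contact_force: [0.7, 0.5, -1.2]
gripper_width: 23.5
finger_force: 50.2
t 13.65 tcp [516.1 389.3 238.6] y-dir -96.9
shift [0.0764 0.3941 0.0056]
turn [-0.003 -0.004  0.025]
```

```bash
python3 -m creep '[[[0.008,0.055,0,0,0,0],[0.016,0.11,0,0,0,0],[0.024,0.165,0,0,0,0],[0.032,0.22,0,0,0,0],[0.038,0.275,0,0,0,0]]]'
python3 -m creep '[[[0.008,0.055,0,0,0,0.025],[0.0164,0.1187,0,0,0,0.025],[0.0164,0.1187,0,0,0,0.025],[0.0164,0.1187,0,0,0,0.025]]]'
python3 - <<'E'
from h import *
rel(*hop(-22,0,114),-98.3)
E
```

```text
t: 14.28
tcp_pos: [520.0, 108.6, 234.4]
ee_rot: [3.136, -0.189, 0.0]
contact_force: [0.5, -0.2, -1.5]
gripper_width: 23.6
finger_force: 50.2
t: 14.78
tcp_pos: [522.2, -8.8, 234.4]
ee_rot: [-3.133, 0.228, 0.001]
contact_force: [0.2, 1.0, -0.8]
gripper_width: 23.7
finger_force: 50.2
t 14.775 tcp [522.2  -8.8 234.4] y-dir -98.3
shift [ 0.0009 -0.001   0.1204]
turn [-0.001  0.    -0.001]
```

```bash
python3 -m creep '[[[0.001,-0.001,0.04,0,0,0],[0.001,-0.001,0.08,0,0,0],[0.001,-0.001,0.1,0,0,0],[0.001,-0.001,0.12,0,0,0],[0.001,-0.001,0.12,0,0,0]]]'
python3 -m creep '[[[0,0,0,0,0,0],[0,0,0,0,0,0],[0,0,0,0,0,0]]]' 0.036
python3 -m creep '[[[0,0,-0.03,0,0,0],[0,0,-0.06,0,0,0],[0,0,-0.1,0,0,0],[0,0,-0.13,0,0,0],[0,0,-0.156,0,0,0]]]'
python3 -m creep '[[[0,0,0,0,0,0]]]' 0.05
python3 - <<'E'
from h import *
c=cap("wrist","w6.png");t=cap("top","top2.png");w=cloud(t);z=w[...,2];hs=cv2.cvtColor(t["image"],cv2.COLOR_RGB2HSV)
H,S=hs[...,0],hs[...,1]
m=((H>18)&(H<34)&(S>110)&(z>15)&(z<40)).astype(np.uint8);m[:,210:]=0;m[:,:60]=0
n,l,st,ce=cv2.connectedComponentsWithStats(m)
for i in range(1,n):
    if st[i,4]>25: print(st[i],np.round(np.nanmean(w[l==i],0),1))
w=cloud(c);d=w-O;hx=d@X;hy=d@Y;k=(abs(hx)<38)&(abs(hy)<38)&(w[...,2]>95)&(w[...,2]<145)
print(k.sum(),np.median(hx[k]),np.median(hy[k]),np.median(w[k][:,2]))
rel(430.4,280.5,270,-111)
E
```

```text
t: 15.4
tcp_pos: [522.1, -6.1, 113.2]
ee_rot: [-3.133, 0.222, 0.006]
contact_force: [0.2, -1.2, -1.8]
gripper_width: 23.4
finger_force: 50.2
t: 15.78
tcp_pos: [524.1, -8.3, 115.5]
ee_rot: [3.133, -0.228, 0.003]
contact_force: [0.9, 0.2, 0.6]
gripper_width: 35.5
finger_force: 0.0
t: 16.4
tcp_pos: [523.8, -8.4, 272.5]
ee_rot: [3.133, -0.228, 0.003]
contact_force: [1.1, -0.5, -0.7]
gripper_width: 36.0
finger_force: 0.0
t: 16.52
tcp_pos: [524.9, -8.3, 273.1]
ee_rot: [3.133, -0.228, 0.008]
contact_force: [0.6, 1.2, 0.2]
gripper_width: 40.3
finger_force: 0.0
[159 185  10   9  57] [600.9 291.4  26. ]
[163 250  11   9  48] [431.6 279.3  25.9]
602 -19.47330706223582 -0.06266027005694459 110.7165782997898
t 16.625 tcp [523.3  -8.5 270.2] y-dir -98.3
shift [-1.337e-01 -2.725e-01  2.000e-04]
turn [0.    0.    0.221]
```

View pics/w6.png

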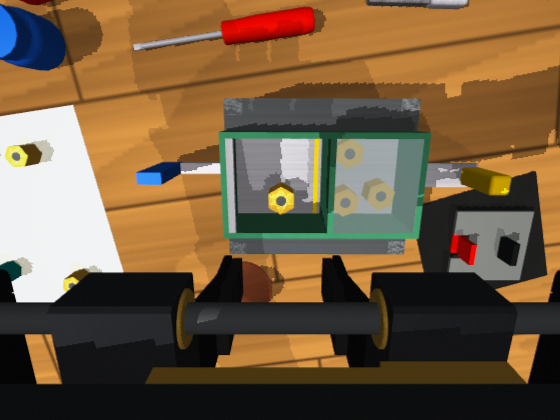

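The first blank stands in the compartment at (281,200). Next is the one at (430,280).

```bash
python3 -m creep '[[[-0.025,-0.05,0,0,0,0.05],[-0.05,-0.1,0,0,0,0.1],[-0.075,-0.153,0,0,0,0.15],[-0.1,-0.204,0,0,0,0.221],[-0.125,-0.255,0,0,0,0.221]]]' 0.05
python3 -m creep '[[[0,0,0,0,0,0]]]'
python3 -c "
from h import *
rel(430.4,280.5,3,-111)"
```

```text
t: 17.25
tcp_pos: [435.4, 263.0, 269.3]
ee_rot: [3.087, -0.573, -0.002]
contact_force: [1.4, 0.2, -0.6]
gripper_width: 49.9
finger_force: 0.0
t: 17.38
tcp_pos: [433.2, 267.0, 269.7]
ee_rot: [-3.091, 0.556, 0.004]
contact_force: [0.8, -0.7, -0.8]
gripper_width: 50.2
finger_force: 0.0
t 17.375 tcp [433.2 267.  269.7] y-dir -110.4
shift [-0.0066 -0.0116  0.2667]
turn [-0.     0.003  0.01 ]
```

```bash
python3 -m creep '[[[-0.007,-0.013,0.05,0,0,0],[-0.007,-0.013,0.1,0,0,0],[-0.007,-0.013,0.16,0,0,0],[-0.007,-0.013,0.2,0,0,0],[-0.007,-0.013,0.21,0,0,0]]]'
python3 -m creep '[[[0,0,0,0,0,0],[0,0,0,0,0,0]]]'
python3 -c "
from h import *
rel(430.4,280.5,3,-111)"
```

```text
t: 18.0
tcp_pos: [432.5, 274.1, 57.1]
ee_rot: [3.084, -0.572, -0.008]
contact_force: [-0.8, -0.3, 0.6]
gripper_width: 49.8
finger_force: 0.0
t: 18.25
tcp_pos: [436.1, 277.4, 62.4]
ee_rot: [-3.087, 0.572, -0.004]
contact_force: [0.9, 0.1, -0.7]
gripper_width: 49.9
finger_force: 0.0
t 18.25 tcp [436.1 277.4  62.4] y-dir -111.0
shift [-0.0066 -0.0007  0.0594]
turn [-0.002 -0.002  0.   ]
```

```bash
python3 -m creep '[[[-0.004,0,0.02,0,0,0],[-0.004,0,0.025,0,0,0],[-0.004,0,0.025,0,0,0]]]'
python3 -m creep '[[[0,0,0,0,0,0]]]'
python3 -c "
from h import *
rel(430.4,280.5,3,-111)"
```

```text
t: 18.62
tcp_pos: [431.6, 278.3, 36.4]
ee_rot: [-3.089, 0.572, -0.001]
contact_force: [0.3, -0.4, -0.3]
gripper_width: 49.9
finger_force: 0.0
t: 18.75
tcp_pos: [431.8, 278.4, 36.6]
ee_rot: [-3.088, 0.572, -0.002]
contact_force: [1.1, -0.3, -0.3]
gripper_width: 50.1
finger_force: 0.0
t 18.75 tcp [431.8 278.4  36.6] y-dir -111.0
shift [-0.0021 -0.0014  0.0336]
turn [-0.001 -0.001  0.   ]
```

```bash
python3 -m creep '[[[-0.002,-0.001,0.015,0,0,0],[-0.002,-0.001,0.028,0,0,0],[-0.002,-0.001,0.033,0,0,0],[-0.002,-0.001,0.033,0,0,0]]]'
python3 -m creep '[[[0,0,0,0,0,0],[0,0,0,0,0,0],[0,0,0,0,0,0],[0,0,0,0,0,0]]]' 0.01 50
python3 -m creep '[[[0,0,-0.03,0,0,0],[0,0,-0.08,0,0,0],[0,0,-0.14,0,0,0],[0,0,-0.2,0,0,0],[0,0,-0.23,0,0,0]]]'
python3 -m creep '[[[0,0,0,0,0,0]]]'
python3 -c "
from h import *
rel(*hop(6,0,232),-98.3)"
```

```text
t: 19.25
tcp_pos: [429.4, 279.6, 2.3]
ee_rot: [3.089, -0.572, -0.001]
contact_force: [0.1, 0.2, 0.0]
gripper_width: 50.3
finger_force: 0.0
t: 19.75
tcp_pos: [429.8, 279.9, 2.9]
ee_rot: [-3.089, 0.572, -0.001]
contact_force: [-0.6, -0.1, 1.5]
gripper_width: 23.7
finger_force: 50.0
t: 20.38
tcp_pos: [430.5, 280.4, 236.4]
ee_rot: [-3.086, 0.571, -0.006]
contact_force: [0.6, 0.1, -0.6]
gripper_width: 24.0
finger_force: 50.0
t: 20.5
tcp_pos: [430.8, 280.6, 235.2]
ee_rot: [-3.086, 0.572, -0.007]
contact_force: [0.7, 0.7, -1.5]
gripper_width: 23.6
finger_force: 50.0
t 20.5 tcp [430.8 280.6 235.2] y-dir -111.0
shift [0.2168 0.2301 0.0031]
turn [-0.003 -0.004 -0.221]
```

```bash
python3 -m creep '[[[0.035,0.037,0,0,0,0],[0.072,0.077,0,0,0,-0.05],[0.11,0.117,0,0,0,-0.1],[0.15,0.159,0,0,0,-0.16],[0.187,0.198,0,0,0,-0.221]]]'
python3 -m creep '[[[0,0,0,0,0,0],[0,0,0,0,0,0]]]'
python3 -c "
from h import *
rel(*hop(6,0,114),-98.3)"
```

```text
t: 21.12
tcp_pos: [532.7, 25.7, 230.4]
ee_rot: [3.133, -0.225, -0.005]
contact_force: [1.0, 0.4, -1.0]
gripper_width: 23.6
finger_force: 50.0
t: 21.38
tcp_pos: [532.3, 28.4, 230.8]
ee_rot: [-3.133, 0.228, 0.005]
contact_force: [-1.0, 0.9, -0.6]
gripper_width: 23.7
finger_force: 50.0
t 21.375 tcp [532.3  28.4 230.8] y-dir -98.3
shift [0.0246 0.0373 0.1167]
turn [-0.     0.003 -0.001]
```

```bash
python3 -m creep '[[[0.0246,0.0373,0,0,0,0],[0.0246,0.0373,0,0,0,0],[0.0246,0.0373,0.03,0,0,0],[0.0246,0.0373,0.05,0,0,0],[0.0246,0.0373,0.05,0,0,0]]]'
python3 -c "
from h import *
rel(*hop(6,0,114),-98.3)"
```

```text
t: 22.0
tcp_pos: [550.3, -10.4, 180.5]
ee_rot: [-3.133, 0.223, 0.007]
contact_force: [-0.9, 0.2, -0.4]
gripper_width: 23.2
finger_force: 50.0
t 22.0 tcp [550.3 -10.4 180.5] y-dir -98.2
shift [0.0011 0.0014 0.0665]
turn [0.    0.005 0.003]
```

```bash
python3 -m creep '[[[0.001,0.001,0.03,0,0,0],[0.001,0.001,0.05,0,0,0],[0.001,0.001,0.064,0,0,0],[0.001,0.001,0.064,0,0,0]]]'
python3 -m creep '[[[0,0,0,0,0,0],[0,0,0,0,0,0],[0,0,0,0,0,0]]]' 0.036
python3 -m creep '[[[0,0,-0.03,0,0,0],[0,0,-0.06,0,0,0],[0,0,-0.1,0,0,0],[0,0,-0.13,0,0,0],[0,0,-0.156,0,0,0]]]'
python3 -m creep '[[[0,0,0,0,0,0]]]' 0.05
python3 - <<'E'
from h import *
t=cap("top","top3.png");w=cloud(t);z=w[...,2];hs=cv2.cvtColor(t["image"],cv2.COLOR_RGB2HSV)
H,S=hs[...,0],hs[...,1]
m=((H>18)&(H<34)&(S>110)&(z>15)&(z<40)).astype(np.uint8);m[:,210:]=0;m[:,:60]=0
n,l,st,ce=cv2.connectedComponentsWithStats(m)
for i in range(1,n):
    if st[i,4]>25: print(st[i],np.round(np.nanmean(w[l==i],0),1))
rel(601.2,293,270,-126)
E
```

```text
t: 22.5
tcp_pos: [552.6, -13.1, 118.3]
ee_rot: [-3.133, 0.226, 0.002]
contact_force: [0.3, -0.9, -1.2]
gripper_width: 23.4
finger_force: 50.0
t: 22.88
tcp_pos: [553.6, -13.8, 119.4]
ee_rot: [3.133, -0.228, 0.002]
contact_force: [0.0, -0.0, -0.1]
gripper_width: 35.2
finger_force: 0.0
t: 23.5
tcp_pos: [553.3, -13.7, 276.5]
ee_rot: [3.133, -0.228, 0.003]
contact_force: [0.6, -0.4, 0.5]
gripper_width: 36.2
finger_force: 0.0
t: 23.62
tcp_pos: [554.4, -13.7, 277.2]
ee_rot: [-3.133, 0.228, -0.008]
contact_force: [0.4, 0.3, -0.3]
gripper_width: 40.3
finger_force: 0.0
[159 185  10   9  58] [600.7 291.2  26.1]
t 23.675 tcp [553.5 -13.7 275.4] y-dir -98.3
shift [ 0.0028 -0.3104  0.0054]
turn [-0.001 -0.002  0.483]
```

```bash
python3 -m creep '[[[0.001,-0.055,0,0,0,0.1],[0.001,-0.11,0,0,0,0.2],[0.002,-0.165,0,0,0,0.3],[0.002,-0.225,0,0,0,0.4],[0.0028,-0.28,0,0,0,0.483]]]' 0.05
python3 -m creep '[[[0,0,0,0,0,0],[0,0,0,0,0,0]]]'
python3 -c "
from h import *
rel(601.2,293,40,-126)"
```

```text
t: 24.3
tcp_pos: [595.9, 264.3, 272.5]
ee_rot: [2.987, -0.969, -0.004]
contact_force: [0.3, -2.5, -0.6]
gripper_width: 50.1
finger_force: 0.0
t: 24.55
tcp_pos: [595.8, 262.6, 272.8]
ee_rot: [2.985, -0.969, -0.002]
contact_force: [-0.5, -1.1, 1.2]
gripper_width: 50.1
finger_force: 0.0
t 24.55 tcp [595.8 262.6 272.8] y-dir -126.0
shift [-0.0133 -0.0285  0.2327]
turn [0.003 0.001 0.001]
```

```bash
python3 -m creep '[[[-0.0133,-0.0285,0.03,0,0,0],[-0.0133,-0.0285,0.09,0,0,0],[-0.0133,-0.0285,0.15,0,0,0],[-0.0133,-0.0285,0.2,0,0,0],[-0.0133,-0.0285,0.23,0,0,0]]]'
python3 -m creep '[[[0,0,0,0,0,0],[0,0,0,0,0,0]]]'
python3 -c "
from h import *
rel(601.2,293,3,-126)"
```

```text
t: 25.18
tcp_pos: [601.3, 289.5, 41.0]
ee_rot: [2.982, -0.976, -0.004]
contact_force: [-0.1, 0.1, -0.0]
gripper_width: 50.1
finger_force: 0.0
t: 25.42
tcp_pos: [603.9, 292.6, 46.2]
ee_rot: [-2.986, 0.974, -0.003]
contact_force: [1.0, 0.5, 0.2]
gripper_width: 49.9
finger_force: 0.0
t 25.425 tcp [603.9 292.6  46.2] y-dir -126.1
shift [-0.0024  0.0013  0.0432]
turn [-0.002 -0.001 -0.002]
```

```bash
python3 -m creep '[[[-0.002,0.001,0.02,0,0,0],[-0.002,0.001,0.036,0,0,0],[-0.002,0.001,0.041,0,0,0],[-0.002,0.001,0.041,0,0,0]]]'
python3 -m creep '[[[0,0,0,0,0,0],[0,0,0,0,0,0],[0,0,0,0,0,0],[0,0,0,0,0,0]]]' 0.01 50
python3 -m creep '[[[0,0,-0.03,0,0,0],[0,0,-0.08,0,0,0],[0,0,-0.14,0,0,0],[0,0,-0.2,0,0,0],[0,0,-0.23,0,0,0]]]'
python3 -m creep '[[[0,0,0,0,0,0]]]'
python3 -c "
from h import *
rel(*hop(27,0,232),-98.3)"
```

```text
t: 25.92
tcp_pos: [599.7, 294.0, 2.8]
ee_rot: [2.987, -0.97, -0.001]
contact_force: [-0.3, 0.4, -0.3]
gripper_width: 49.9
finger_force: 0.0
t: 26.42
tcp_pos: [600.4, 294.3, 3.9]
ee_rot: [-2.988, 0.97, -0.001]
contact_force: [0.6, 0.1, 0.5]
gripper_width: 23.5
finger_force: 50.0
t: 27.05
tcp_pos: [601.3, 294.7, 238.1]
ee_rot: [-2.984, 0.969, -0.006]
contact_force: [0.2, 0.2, -0.7]
gripper_width: 23.2
finger_force: 50.0
t: 27.18
tcp_pos: [601.5, 294.9, 236.9]
ee_rot: [-2.984, 0.969, -0.006]
contact_force: [-0.4, 0.4, -0.8]
gripper_width: 23.0
finger_force: 50.0
t 27.175 tcp [601.5 294.9 236.9] y-dir -126.0
shift [0.1579 0.2683 0.0039]
turn [-0.005 -0.004 -0.483]
```

```bash
python3 -m creep '[[[0,0,0,0,0,-0.18],[0,0,0,0,0,-0.36],[0,0,0,0,0,-0.54],[0,0,0,0,0,-0.72],[0,0,0,0,0,-0.9]]]'
python3 -m creep '[[[0,0,0,0,0,-0.18],[0,0,0,0,0,-0.36],[0,0,0,0,0,-0.54],[0,0,0,0,0,-0.72],[0,0,0,0,0,-0.9]]]'
python3 -m creep '[[[0,0,0,0,0,0],[0,0,0,0,0,0]]]'
python3 -c "
from h import *
print(robot.sense()['joint_pos'])
rel(*hop(-5,25,235),-8.3)"
```

```text
t: 27.8
tcp_pos: [599.0, 293.6, 230.5]
ee_rot: [3.11, 0.435, -0.007]
contact_force: [-0.1, 0.2, -0.8]
gripper_width: 23.4
finger_force: 50.0
t: 28.42
tcp_pos: [599.0, 293.6, 230.5]
ee_rot: [-2.612, -1.745, 0.007]
contact_force: [0.1, 0.7, -1.0]
gripper_width: 23.4
finger_force: 50.0
t: 28.68
tcp_pos: [599.7, 293.8, 232.1]
ee_rot: [-2.62, -1.733, 0.004]
contact_force: [0.2, -0.3, -0.1]
gripper_width: 23.7
finger_force: 50.0
[-0.33848201  0.36460585 -0.20888516  1.38029903  0.07489985  1.40669126
 -0.9484105 ]
t 28.675 tcp [599.7 293.8 232.1] y-dir -23.0
shift [-0.2791  0.0577 -0.0025]
turn [-0.002  0.002 -0.257]
```

```bash
python3 -m creep '[[[-0.055,0.012,0,0,0,-0.08],[-0.11,0.024,0,0,0,-0.16],[-0.165,0.036,0,0,0,-0.257],[-0.22,0.048,0,0,0,-0.257],[-0.279,0.0577,0,0,0,-0.257]]]'
python3 -m creep '[[[0,0,0,0,0,0],[0,0,0,0,0,0]]]'
python3 - <<'E'
from h import *
c=cap("wrist","w7.png")
w=cloud(c);d=w-O;hx=d@X;hy=d@Y;k=(abs(hx)<38)&(abs(hy)<38)&(w[...,2]>105)&(w[...,2]<120)
n,l,st,ce=cv2.connectedComponentsWithStats(cv2.morphologyEx(k.astype(np.uint8),cv2.MORPH_CLOSE,np.ones((5,5))))
for i in range(1,n):
    if st[i,4]>60: q=k&(l==i);print(st[i],[round(float((a[q].max()+a[q].min())/2),1) for a in (hx,hy)],np.median(w[q][:,2]))
rel(*hop(-5,25,116),-8.3)
E
```

```text
t: 29.3
tcp_pos: [544.3, 13.0, 233.4]
ee_rot: [2.375, 2.056, 0.0]
contact_force: [0.7, -0.8, -1.0]
gripper_width: 23.6
finger_force: 50.0
t: 29.55
tcp_pos: [544.8, 15.2, 233.6]
ee_rot: [-2.375, -2.056, -0.001]
contact_force: [0.2, 0.9, -1.1]
gripper_width: 23.3
finger_force: 50.0
[ 247  223   66   31 1364] [-6.2, -1.5] 110.9224583610312
t 29.6 tcp [544.9  16.1 233.5] y-dir -8.1
shift [-0.002  -0.0011  0.1175]
turn [-0.    -0.001  0.003]
```

View pics/w7.png

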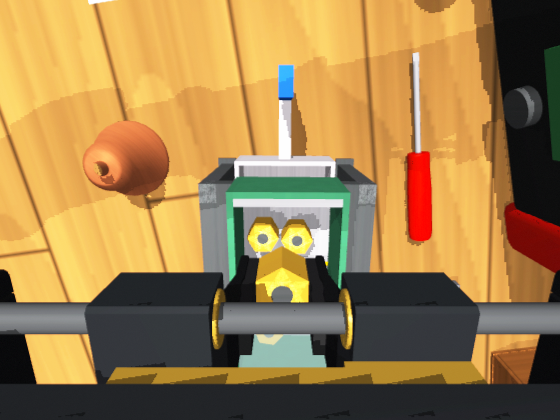

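The two loaded blanks stand at (263,238) and (297,240) and the third is held above. There is room on the basket-blade side of them, so I'll lower it there.

```bash
python3 -m creep '[[[-0.001,0.001,0.04,0,0,0],[-0.001,0.001,0.08,0,0,0],[-0.001,0.001,0.1,0,0,0],[-0.001,0.001,0.108,0,0,0],[-0.001,0.001,0.108,0,0,0]]]'
python3 -m creep '[[[0,0,0,0,0,0]]]'
python3 -c "
from h import *
rel(*hop(-2,25,116),-8.3)"
```

```text
t: 30.22
tcp_pos: [545.3, 14.9, 124.9]
ee_rot: [-2.37, -2.059, 0.002]
contact_force: [0.4, -0.0, -0.6]
gripper_width: 23.5
finger_force: 50.0
t: 30.35
tcp_pos: [546.2, 14.3, 126.1]
ee_rot: [2.372, 2.059, 0.001]
contact_force: [-0.5, -0.0, -1.7]
gripper_width: 23.6
finger_force: 50.0
t 30.35 tcp [546.2  14.3 126.1] y-dir -8.1
shift [-0.0003  0.0004  0.0101]
turn [ 0.001 -0.     0.004]
```

```bash
python3 -m creep '[[[0,0,0.005,0,0,0],[0,0,0.01,0,0,0],[0,0,0.01,0,0,0]]]'
python3 -m creep '[[[0,0,0,0,0,0],[0,0,0,0,0,0],[0,0,0,0,0,0]]]' 0.034
python3 -m creep '[[[0,0,-0.03,0,0,0],[0,0,-0.06,0,0,0],[0,0,-0.1,0,0,0],[0,0,-0.13,0,0,0],[0,0,-0.16,0,0,0]]]'
python3 -m creep '[[[0,0,0,0,0,0],[0,0,0,0,0,0]]]'
python3 - <<'E'
from h import *
c=cap("wrist");cv2.imwrite("pics/w8.png",cv2.resize(c["image"][140:300,160:420,::-1],None,fx=3,fy=3))
rel(*hop(0,-190,300),-98.3)
E
```

```text
t: 30.72
tcp_pos: [545.3, 13.5, 115.0]
ee_rot: [-2.373, -2.058, 0.001]
contact_force: [-0.2, 0.0, -1.4]
gripper_width: 23.4
finger_force: 50.0
t: 31.1
tcp_pos: [546.0, 13.5, 115.9]
ee_rot: [2.373, 2.058, 0.001]
contact_force: [0.6, -0.4, 0.2]
gripper_width: 33.2
finger_force: 0.0
t: 31.72
tcp_pos: [545.8, 13.6, 277.0]
ee_rot: [2.373, 2.058, 0.001]
contact_force: [-0.5, -0.3, -0.3]
gripper_width: 33.7
finger_force: 0.0
t: 31.98
tcp_pos: [545.4, 13.5, 274.9]
ee_rot: [-2.373, -2.058, 0.001]
contact_force: [0.0, 1.4, -0.2]
gripper_width: 34.2
finger_force: 0.0
t 32.025 tcp [545.1  13.5 274.4] y-dir -8.1
shift [-0.2144  0.0026 -0.0255]
turn [-1.000e-03  2.000e-03  1.574e+00]
```

View pics/w8.png

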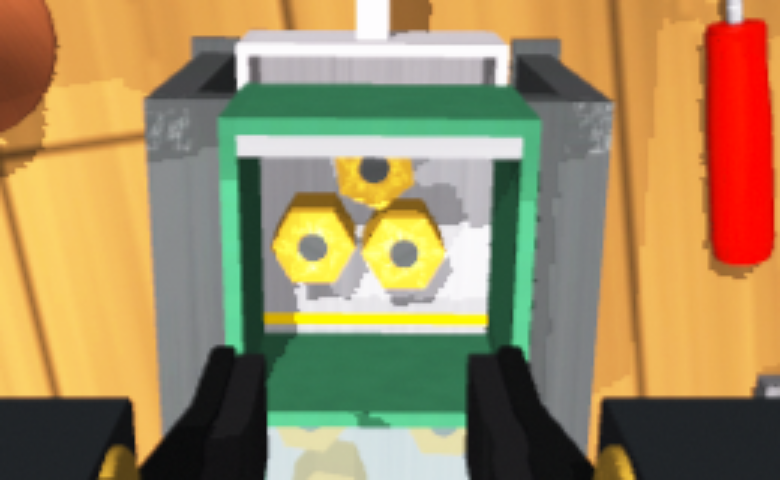

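All three blanks are in the compartment. Next is the gate.

```bash
python3 -m creep '[[[-0.05,0,0,0,0,0],[-0.1,0.001,0,0,0,0],[-0.155,0.002,0,0,0,0],[-0.2,0.0026,0,0,0,0],[-0.2144,0.0026,0,0,0,0.004]]]' 0.055
python3 -m creep '[[[0,0,0,0,0,0],[0,0,0,0,0,0]]]'
python3 - <<'E'
from h import *
c=cap("wrist","w9.png");w=cloud(c);z=w[...,2];hs=cv2.cvtColor(c["image"],cv2.COLOR_RGB2HSV);H,S=hs[...,0],hs[...,1]
d=w-O;hx=d@X;hy=d@Y
k=(abs(hx)<25)&(hy>-215)&(hy<-160)&(z>134)&(z<146)&(H>18)&(H<36)&(S>150)
print(k.sum(),[np.percentile(a[k],[1,50,99]).round(1) for a in (hx,hy)])
rel(*hop(0,-190,106.3),-8.3)
E
```

```text
t: 32.65
tcp_pos: [516.3, -202.5, 274.2]
ee_rot: [-2.382, -2.046, 0.004]
contact_force: [-0.1, 0.9, -0.1]
gripper_width: 54.3
finger_force: 0.0
t: 32.9
tcp_pos: [518.5, -196.6, 275.2]
ee_rot: [-2.373, -2.056, -0.001]
contact_force: [-0.5, -0.0, -0.1]
gripper_width: 55.3
finger_force: 0.0
385 [array([-9.4, -1.3,  7.6]), array([-198.7, -189.3, -181.5])]
t 32.95 tcp [ 518.6 -196.6  275.4] y-dir -8.2
shift [-0.0028 -0.0007  0.169 ]
turn [-0.    -0.001  0.002]
```

```bash
python3 -m creep '[[[-0.003,-0.001,0.04,0,0,0],[-0.003,-0.001,0.08,0,0,0],[-0.003,-0.001,0.12,0,0,0],[-0.003,-0.001,0.15,0,0,0],[-0.003,-0.001,0.165,0,0,0]]]'
python3 -m creep '[[[0,0,0.003,0,0,0],[0,0,0.003,0,0,0]]]'
python3 -c "
from h import *
rel(*hop(-.5,-190,106.3),-8.3)"
python3 -m creep '[[[0,0,0,0,0,0],[0,0,0,0,0,0],[0,0,0,0,0,0],[0,0,0,0,0,0]]]' 0.008 40
python3 -c "
from h import *
rel(*hop(-.5,-190,106.3),-8.3);rel(*hop(-.5,-280,106.3),-8.3)"
```

```text
t: 33.58
tcp_pos: [516.1, -199.9, 108.9]
ee_rot: [-2.373, -2.055, 0.002]
contact_force: [0.2, -0.0, -0.6]
gripper_width: 55.0
finger_force: 0.0
t: 33.83
tcp_pos: [517.5, -201.8, 108.7]
ee_rot: [2.376, 2.053, 0.001]
contact_force: [-1.0, 0.6, 0.2]
gripper_width: 54.7
finger_force: 0.0
t 33.825 tcp [ 517.5 -201.8  108.7] y-dir -8.3
shift [ 0.0027 -0.0009  0.0024]
turn [ 0.002  0.    -0.   ]
t: 34.33
tcp_pos: [516.6, -201.9, 107.8]
ee_rot: [2.377, 2.053, 0.0]
contact_force: [-0.7, 0.3, -0.1]
gripper_width: 22.7
finger_force: 0.0
t 34.325 tcp [ 516.6 -201.9  107.8] y-dir -8.4
shift [ 0.0029 -0.0001  0.0015]
turn [ 0.     0.    -0.001]
t 34.325 tcp [ 516.6 -201.9  107.8] y-dir -8.4
shift [-0.0871  0.      0.0015]
turn [ 0.     0.    -0.001]
```

```bash
python3 -m creep '[[[0,0,0,0,0,0],[0,0,0,0,0,0],[0,0,0,0,0,0]]]' 0.005 40
python3 -c "
from h import *
print(robot.sense()['tcp_pos'])"
python3 -m creep '[[[-0.01,0,0,0,0,0],[-0.025,0,0,0,0,0],[-0.04,0,0,0,0,0],[-0.055,0,0,0,0,0],[-0.065,0,0,0,0,0]]]'
python3 -m creep '[[[-0.01,0,0,0,0,0],[-0.02,0,0,0,0,0],[-0.0235,0,0,0,0,0],[-0.0235,0,0,0,0,0],[-0.0235,0,0,0,0,0]]]'
python3 - <<'E'
from h import *
c=cap("wrist","w10.png");t=cap("top","top4.png")
print(robot.sense()["tcp_pos"])
w=cloud(t);z=w[...,2];hs=cv2.cvtColor(t["image"],cv2.COLOR_RGB2HSV);d=w-O;hx=d@X;hy=d@Y
im=t["image"][165:255,205:385,::-1]; cv2.imwrite("pics/c4.png",np.vstack([cv2.resize(im,(600,300),interpolation=cv2.INTER_CUBIC),cv2.resize(c["image"][:,:,::-1],(600,300))]))
E
```

```text
t: 34.7
tcp_pos: [516.7, -201.9, 107.7]
ee_rot: [2.377, 2.053, 0.0]
contact_force: [0.2, -0.2, 0.8]
gripper_width: 17.8
finger_force: 40.0
[ 516.67287597 -201.94223594  107.70516192]
t: 35.33
tcp_pos: [507.1, -265.6, 107.7]
ee_rot: [-2.376, -2.052, -0.003]
contact_force: [0.5, 7.8, 2.3]
gripper_width: 17.6
finger_force: 40.0
t: 35.95
tcp_pos: [503.4, -290.2, 107.7]
ee_rot: [2.378, 2.053, -0.001]
contact_force: [-0.1, 2.3, 1.9]
gripper_width: 17.9
finger_force: 40.0
[ 503.42949084 -290.22348978  107.70697157]
```

View pics/c4.png

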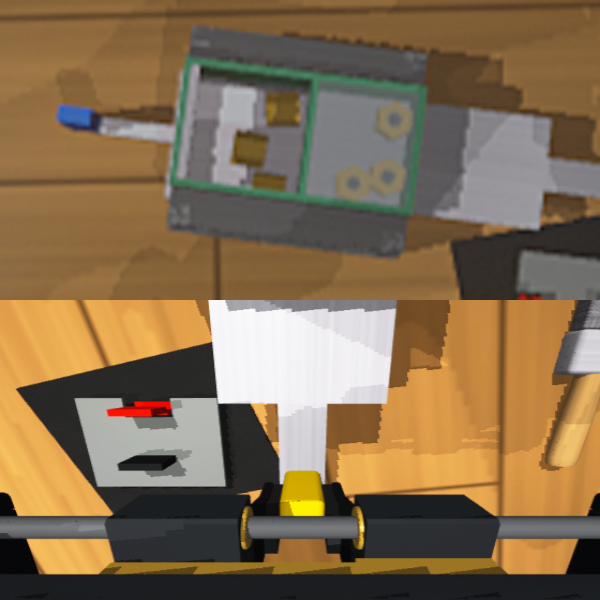

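Run:
```python
from h import *
t=load("top4.png");w=cloud(t);z=w[...,2]
for u,v in [(282,105),(250,148),(268,182),(270,130)]:
    uu=int(205+u*.3);vv=int(165+v*.3);p=w[vv,uu];print(uu,vv,np.round(p,1),np.round([(p-O)@X,(p-O)@Y],1))
```

```text
289 196 [573.9 -36.5  33.2] [ 32.3 -20.9]
280 209 [540.9 -12.5  29.6] [-3.8 -1.9]
285 219 [514.8 -24.8  28.4] [-27.8 -17.9]
286 204 [555.7 -28.5   3.7] [ 13.2 -15.6]
```

All three blanks lie in the basket (z about 30) and the three reserves remain. Pushing the gate home.

```bash
python3 -m creep '[[[0,0,0,0,0,0],[0.015,0,0,0,0,0],[0.03,0,0,0,0,0],[0.045,0,0,0,0,0],[0.06,0,0,0,0,0]]]'
python3 -m creep '[[[0.01,0,0,0,0,0],[0.02,0,0,0,0,0],[0.026,0,0,0,0,0],[0.0295,0,0,0,0,0],[0.0295,0,0,0,0,0]]]'
python3 -m creep '[[[0,0,0,0,0,0],[0,0,0,0,0,0]]]'
```

```text
t: 36.67
tcp_pos: [512.5, -229.7, 107.7]
ee_rot: [2.377, 2.053, -0.001]
contact_force: [0.9, -5.1, -0.4]
gripper_width: 18.1
finger_force: 40.0
t: 37.3
tcp_pos: [516.7, -201.8, 107.7]
ee_rot: [2.377, 2.052, -0.001]
contact_force: [0.5, -5.3, 0.4]
gripper_width: 17.6
finger_force: 40.0
t: 37.55
tcp_pos: [516.7, -201.7, 107.7]
ee_rot: [2.378, 2.052, -0.001]
contact_force: [0.5, -4.6, 0.1]
gripper_width: 17.8
finger_force: 40.0
```

```bash
python3 -m creep '[[[0,0,0,0,0,0],[0,0,0,0,0,0],[0,0,0,0,0,0]]]' 0.05
python3 -m creep '[[[0,0,-0.03,0,0,0],[0,0,-0.07,0,0,0],[0,0,-0.12,0,0,0],[0,0,-0.15,0,0,0],[0,0,-0.15,0,0,0]]]'
python3 -m creep '[[[0.05,0,0,0,0,0],[0.11,0,0,0,0,0],[0.17,0,0,0,0,0],[0.23,0,0,0,0,0],[0.29,0,0,0,0,0]]]'
python3 -m creep '[[[0.025,0,0,0,0,0],[0.025,0,0,0,0,0],[0.025,0,0,0,0,0]]]'
python3 - <<'E'
from h import *
t=cap("top","top5.png");c=cap("wrist","w11.png");w=cloud(c);z=w[...,2];hs=cv2.cvtColor(c["image"],cv2.COLOR_RGB2HSV);H,S=hs[...,0],hs[...,1]
d=w-O;hx=d@X;hy=d@Y
k=(abs(hx)<30)&(hy>90)&(hy<160)&(z>92)&(z<110)&(H>98)&(H<130)&(S>120)
print(k.sum(),[np.percentile(a[k],[1,50,99]).round(1) for a in (hx,hy)])
rel(*hop(np.median(hx[k]),125,66.3),-8.3)
w=cloud(t);z=w[...,2];d=w-O;hx=d@X;hy=d@Y;hs=cv2.cvtColor(t["image"],cv2.COLOR_RGB2HSV);H,S=hs[...,0],hs[...,1]
k=(abs(hx)<25)&(hy>-300)&(hy<-160)&(z>130)&(H>18)&(H<36)&(S>150);print("post",k.sum(),[np.median(a[k]).round(1) for a in (hx,hy)])
E
```

```text
t: 37.92
tcp_pos: [516.7, -199.8, 107.4]
ee_rot: [-2.376, -2.054, -0.0]
contact_force: [-0.0, 0.3, 0.0]
gripper_width: 39.9
finger_force: 0.0
t: 38.55
tcp_pos: [518.2, -200.9, 260.6]
ee_rot: [2.374, 2.051, 0.005]
contact_force: [0.3, 0.4, 0.2]
gripper_width: 49.7
finger_force: 0.0
t: 39.17
tcp_pos: [558.1, 88.1, 256.2]
ee_rot: [-2.376, -2.053, 0.003]
contact_force: [0.9, -0.2, -0.5]
gripper_width: 50.0
finger_force: 0.0
t: 39.55
tcp_pos: [562.2, 109.1, 256.6]
ee_rot: [-2.379, -2.052, 0.003]
contact_force: [-0.7, 0.0, 0.2]
gripper_width: 49.9
finger_force: 0.0
329 [array([-6.9, -1.2,  4.4]), array([116.8, 129.6, 140.5])]
t 39.65 tcp [562.5 108.6 257.2] y-dir -8.5
shift [ 0.0042 -0.0013  0.1909]
turn [-0.     0.001 -0.004]
post 62 [np.float64(-0.9), np.float64(-189.6)]
```

The post is back at -190, so the gate is home. Now gripping the blade.

```bash
python3 -m creep '[[[0.007,-0.001,0.04,0,0,0],[0.007,-0.001,0.09,0,0,0],[0.007,-0.001,0.14,0,0,0],[0.007,-0.001,0.17,0,0,0],[0.007,-0.001,0.19,0,0,0]]]'
python3 -m creep '[[[0,0,0,0,0,0],[0,0,0,0,0,0]]]'
python3 -m creep '[[[0,0,0,0,0,0],[0,0,0,0,0,0],[0,0,0,0,0,0],[0,0,0,0,0,0]]]' 0.005 40
python3 -m creep '[[[0,0,0,0,0,0],[0,0,0,0,0,0],[0,0,0,0,0,0]]]' 0.003 40
python3 -c "
from h import *
rel(*hop(0,128,66.3),-8.3);rel(*hop(0,275,66.3),-8.3)"
```

```text
t: 40.28
tcp_pos: [561.7, 115.7, 65.7]
ee_rot: [-2.38, -2.05, 0.004]
contact_force: [-0.1, 0.1, -0.8]
gripper_width: 50.2
finger_force: 0.0
t: 40.52
tcp_pos: [563.4, 117.1, 68.7]
ee_rot: [2.378, 2.051, 0.002]
contact_force: [1.0, -0.7, 0.1]
gripper_width: 49.9
finger_force: 0.0
t: 41.02
tcp_pos: [562.6, 117.9, 67.8]
ee_rot: [2.377, 2.054, 0.0]
contact_force: [-0.6, -0.1, -0.0]
gripper_width: 18.0
finger_force: 0.0
t: 41.4
tcp_pos: [562.6, 117.9, 67.6]
ee_rot: [2.377, 2.054, -0.0]
contact_force: [0.2, 0.7, 0.9]
gripper_width: 11.4
finger_force: 40.0
t 41.4 tcp [562.6 117.9  67.6] y-dir -8.4
shift [-0.0022  0.0011  0.0013]
turn [ 0.     0.    -0.001]
t 41.4 tcp [562.6 117.9  67.6] y-dir -8.4
shift [0.1448 0.001  0.0013]
turn [ 0.     0.    -0.001]
```

```bash
python3 -m creep '[[[0.008,0,0,0,0,0],[0.022,0,0,0,0,0],[0.04,0,0,0,0,0],[0.058,0,0,0,0,0],[0.075,0,0,0,0,0]]]'
python3 -m creep '[[[0.018,0,0,0,0,0],[0.036,0,0,0,0,0],[0.052,0,0,0,0,0],[0.064,0,0,0,0,0],[0.07,0,0,0,0,0]]]'
python3 -m creep '[[[0,0,0,0,0,0],[0,0,0,0,0,0],[0,0,0,0,0,0]]]'
python3 -m creep '[[[0,0,0,0,0,0],[0,0,0,0,0,0],[0,0,0,0,0,0]]]' 0.06
python3 -m creep '[[[0,0,-0.03,0,0,0],[0,0,-0.07,0,0,0],[0,0,-0.12,0,0,0],[0,0,-0.18,0,0,0],[0,0,-0.2,0,0,0]]]'
python3 -m creep '[[[0,0,0,0,0,0],[0,0,0,0,0,0],[0,0,0,0,0,0]]]'
python3 - <<'E'
from h import *
t=cap("top","top6.png");c=cap("scene","s6.png")
w=cloud(t);z=w[...,2];d=w-O;hx=d@X;hy=d@Y;k=(abs(hx)<60)&(hy>60)&(hy<240)&(z>43)&(z<60);print([np.percentile(a[k],[1,50,99]).round(1) for a in (hx,hy)])
cv2.imwrite("pics/f.png",np.hstack([cv2.resize(t["image"][110:310,100:440,::-1],(400,300)),cv2.resize(c["image"][120:330,120:460,::-1],(400,300))]))
E
```

```text
t: 42.02
tcp_pos: [573.3, 189.2, 67.1]
ee_rot: [2.377, 2.05, -0.007]
contact_force: [-1.0, -5.8, 1.5]
gripper_width: 11.7
finger_force: 40.0
t: 42.65
tcp_pos: [583.5, 258.7, 67.0]
ee_rot: [2.377, 2.051, -0.007]
contact_force: [-0.8, -6.4, 1.8]
gripper_width: 11.6
finger_force: 40.0
t: 43.02
tcp_pos: [583.5, 259.3, 67.3]
ee_rot: [2.378, 2.051, -0.004]
contact_force: [-0.2, -5.5, 2.5]
gripper_width: 11.6
finger_force: 40.0
t: 43.4
tcp_pos: [583.5, 262.2, 67.7]
ee_rot: [-2.376, -2.054, -0.001]
contact_force: [0.0, 0.2, -0.5]
gripper_width: 34.0
finger_force: 0.0
t: 44.02
tcp_pos: [585.1, 262.8, 272.9]
ee_rot: [2.376, 2.053, 0.012]
contact_force: [0.9, -1.1, -1.7]
gripper_width: 59.6
finger_force: 0.0
t: 44.4
tcp_pos: [582.9, 260.9, 265.4]
ee_rot: [-2.377, -2.053, 0.005]
contact_force: [0.6, -0.6, 0.3]
gripper_width: 60.2
finger_force: 0.0
[array([-51.6,   0.8,  48.2]), array([ 90.4, 148.3, 200.5])]
```

View pics/f.png

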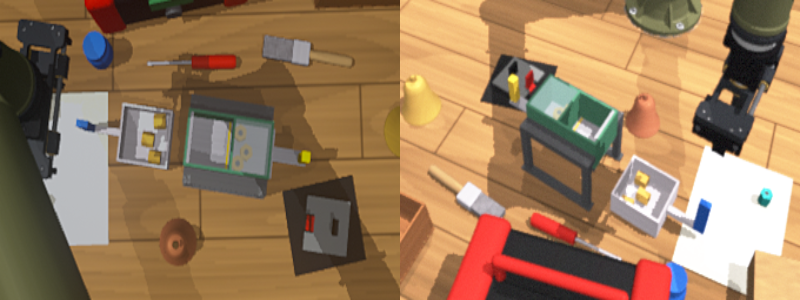

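The basket is clear of the hopper at y of about 146 mm, level, with three blanks in it. The gate is home, the cover is on the mat and the reserves are inside, so I'm handing it in.

```bash
python3 -c "
from bench import robot
print(robot.close_job())"
```

```text
the job is handed in; nothing more can be done
None
```

The job is handed in and the simulator returned no verdict; my last pictures show the cover right side up on the mat, all three loose blanks in the basket with its tray clear of the hopper (about 146 mm out), the gate home, the three reserve blanks in the hopper, and the other things on the bench where they were.

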